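Fold the retaining flap and shut the eyepiece case

ROBOT

A 6-joint arm with a two-finger parallel gripper is mounted at the origin on the work surface. World frame = base frame: x ahead of the robot, y to its left, z up, the work surface at z = 0. Lengths are in m, angles in rad, forces in N, time in s.
With the tool pointing down it reaches from about 0.25 to 0.725 m from the base axis. Payload 9.7 kg.
Tool frame: the origin (TCP) lies on the centre line of the jaws, within the pads' length; the fingertips stand 25 mm ahead of it and the grasp point (between the pads) lies 6 mm ahead of it; z points along the fingers, x is the direction in which the jaws open and shut, and the axes are right-handed (so a half turn about z gives the same grasp; the last joint's range is limited). The gripper opens to 85 mm and grips with 20 to 120 N. Pads are 22 mm wide; open, the fingers measure 114 mm over their backs; the gripper's body (76 mm by 85 mm) begins 54 mm behind the grasp point. The pads swing forward as they close: fully open they stand 13 mm farther back than shut.
Start: joints at [1.101, 0.087, 0.176, 1.66, 0, 1.571], TCP at [0.249, 0.49, 0.256] pointing down, gripper open.
Joint ranges: [-3.13, 3.13], [-0.85, 1.81], [-1.15, 1.24], [-2.2, 2.28], [-1.44, 1.52], [-3.14, 3.14]. Speed limits (rad/s): [2.22, 2.22, 2.57, 3.14, 3.14, 3.14].

INTERFACE

Orientations are given as a unit quaternion [x, y, z, w].
In Python, from bench import arm gives the robot as it stands.
- The arm moves only by the tool step_arm, never from a script. Its argument "targets" is a list of rows, each a list of 5 numbers: the shift along the tool's x, y, z in mm, then the turn about the tool's z in degrees, then the gripper's target within -1 to 1 (shut at 1, half-way at 0, fully open at -1). In form: [[dx, dy, dz, twist, claw], ...]. A call has 1 to 10 rows; each row is the pose to reach, as a shift and turn from the pose commanded when the call began, along the tool's axes at that moment; what a row does not reach only later rows make up. A row lasts 1/8 s, in which the tool goes at most 62.5 mm and 10.7 degrees, less where a joint would pass 70% of its speed; a pose out of reach is approached as far as the arm can. A call with a gripper value outside its range is refused whole. The fingers move at their own pace and stop on an object; "squeeze" is the grip in N (left out, the last holds). Time passes only in rows, so rows that repeat a pose let the fingers close. It gives the time, the measured TCP pose, the force and the opening at its end, in the units of the state.
- arm.sense(): the state, without advancing time (a new reading comes with each control period).
- arm.get_image(name): name is "side" or "top"; returns a dict with "img" (384x512x3 uint8, red, green, blue), "vfov" (degrees; the focal length in pixels is half the picture's height over the tangent of half this angle, whatever the lens; pixels are square), "cx", "cy" (the principal point, pixels), "R" (3x3) and "t" (3): a world point X has camera coordinates R X + t. Camera axes: x right, y down, z forward; pixel columns grow to the right and rows downward; lengths in m; the calibration is good to about 2 mm. A picture is of the moment at which its call begins. There is no depth.
- arm.job_done(): hands the job in, once; it reports no verdict.
The state is a dict: "t": time; "joints": joint angles; "joint_vel": joint speeds; "joint_torque": joint torques, N m; "position": TCP position; "tool_rot": TCP orientation; "contact_force": force on the tool from outside, world axes, zero at the start; "moment": the same for the moment, N m; "grip_width": opening from 0.0 (shut) to 1.0 (fully open).
Only numpy, scipy, OpenCV 4.12 (cv2) and the standard library are available. Lean on these libraries where they do the work, as an engineer would, in place of code of your own. Each camera call takes 0.05 s, during which the arm holds its last target.

TASK

Put the eyepiece case away: with the fingertips, push the upright metal flap down until it lies flat over the two eyepieces, and only then swing the hinged cover gently over and press it fully shut. Pick nothing up; leave the eyepieces in their wells and the things standing around the case where they are.

Things in the scene. Friction and masses are not known exactly. Their poses are not given: they have to be found in the camera images.
- case: White plastic instrument case, fixed to the bench, 240 (x) by 180 (y) by 60 mm high without its cover, walls 5 mm. Origin: centre of its underside, on the bench; z up. The cover's hinge line runs along x on the rim at y = +90 mm, z = 60 mm. The flap's hinge line runs along x just inside the opposite wall, at y = -78 mm, z = 52 mm. A grey moulded insert with two round wells fills the -y half up to z = 36 mm.
- flap (a joint): Angle of the steel retaining flap, a plate 200 mm long (along case x), 90 mm from hinge line to free edge, 4 mm thick and centred on its hinge line. 0 = flat over the eyepieces, 8 mm below the rim (its stop); 1.57 = upright; limit 1.8. Starts near upright. It turns down towards case +y, so it is pushed from its outer (-y) side. Stiff hinge: it stays where it is left and moves at about 1 to 2 N at its free edge.
- flap_edge (a point): Middle of the flap's free edge (half-way through its thickness). Its y axis points from the hinge line to this edge; its z axis is the normal of the face that is on top when flat and on the outside when upright.
- cover (a joint): Angle of the white cover, a shallow tray 240 mm (case x) by 180 mm from hinge line to free edge; outer face 18 mm outside the hinge plane. 0 = shut on the rim (its stop), outer face 78 mm above the bench; 1.57 = upright; limit 2.05. Starts leaning back to case +y; pushed over from its outer (+y) side towards -y. Stiff: stays where left, moves at 2 to 4 N at its edge. A standing flap blocks it.
- cover_edge (a point): Middle of the cover's free edge, on its outer face. Its y axis points from here back to the hinge; its z axis is the outward normal of the outer face.
- eyepiece1: Loose black eyepiece, diameter 33, height 30 mm, standing in a well of the case with its top at 46 mm above the bench, below where the flap will lie. Origin: centre of its underside. Not to be lifted.
- eyepiece2: A second eyepiece like eyepiece1, in the other well.
- cleaner: Loose capped bottle, diameter 44, height 100 mm, standing on the bench beside the case. Origin: centre of its underside. Bystander.
- objective: Loose steel microscope objective, diameter 36, height 46 mm, standing on the bench beside the case. Origin: centre of its underside. Bystander.
- pot: Loose low jar, diameter 52, height 45 mm, standing on the bench beside the case. Origin: centre of its underside. Bystander.

How it is judged:
On the way, in this order (a step that is already met when the one before it is completed fails the run):
1. the flap lies flat while the cover is still well open (value of joint flap below 0.08 rad and value of joint cover above 1 rad), for 0.2 s.
2. the cover is fully shut over the flat flap (value of joint cover below 0.04 rad and value of joint flap below 0.08 rad), for 0.2 s.
At the end, for the whole second after the job is handed in: The flap lies flat (within 0.08 rad, 7 mm at its edge), the cover is shut on the rim (within 0.04 rad, 7 mm at its edge) and at rest, both eyepieces are within 12 mm of where they started, and the three bystanders stand upright (within 0.2 rad) within 20 mm of where they started (all of step 2 and velocity of joint cover between -0.05 and 0.05 rad/s and distance of each of cleaner, objective, pot from where it was at the start of the episode below 0.02 m and angle between each of cleaner, objective, pot's own z axis and vertical below 0.2 rad and distance of each of eyepiece1, eyepiece2 from where it was at the start of the episode below 0.012 m); the robot touches nothing.
It fails at once if the cover is swung down (below 0.9 rad) while the flap is not yet folded (above 0.15 rad) (value of joint cover below 0.9 rad and value of joint flap above 0.15 rad).
It fails at once if the cover is slammed (closing faster than 4 rad/s) (velocity of joint cover below -4 rad/s).
It fails at once if an eyepiece is lifted or shifted by more than 12 mm (distance of any of eyepiece1, eyepiece2 from where it was at the start of the episode above 0.012 m).
It fails at once if a bystander is moved by more than 20 mm or tipped by more than 0.2 rad (distance of any of cleaner, objective, pot from where it was at the start of the episode above 0.02 m or angle between any of cleaner, objective, pot's own z axis and vertical above 0.2 rad).
It also fails if it takes over 59 s, if anything falls off the work surface, if the arm or the gripper's body presses on something with over 40 N, if the wrist force passes 120 N, or if a joint passes its speed limit or range.

## Working session

There is one attempt and no reset: what is moved stays moved. The work goes in short steps, Python scripts to look and compute and a tool call to move; the robot and the scene stay as the last step left them, time stands still between calls to the robot, and variables do not carry over. Pictures are saved under pics/ and viewed, and the job is handed in when it is done.

Besides the shell and the picture viewer there is one more tool, called by a JSON object that holds its "api" and its "payload", one argument or row to a line. step_arm: Moves the arm, as the interface text tells. Its arguments: {"type":"object","properties":{"targets":{"type":"array"},"squeeze":{"type":"number"}},"required":["targets"]}

```bash
mkdir -p pics; ls; python3 - <<'E'
from bench import arm
import cv2
s=arm.sense();print(s)
for n in("side","top"):
    d=arm.get_image(n);cv2.imwrite(f"pics/{n}0.png",d["img"][:,:,::-1])
    print(n,d["vfov"],d["cx"],d["cy"],d["R"],d["t"])
E
```

```text
pics
{'t': 0.0, 'joints': array([1.10103146e+00, 8.74460655e-02, 1.75125510e-01, 1.65979562e+00,
       1.10344289e-06, 1.57079731e+00]), 'joint_vel': array([ 0.00165933, -0.00157619, -0.00142495, -0.00181675,  0.00045593,
        0.00131998]), 'joint_torque': array([-1.72339296e-03, -5.20385563e+01,  4.64804757e+01,  1.60620891e-02,
       -9.34730224e-05, -9.30158734e-06]), 'position': array([0.24888208, 0.49024433, 0.25558632]), 'tool_rot': array([ 8.52254914e-01,  5.23126301e-01, -5.62712307e-04,  3.44754284e-04]), 'contact_force': array([-0.12862489,  1.34312159, -0.17544879]), 'moment': array([-0.02691113,  0.01994551, -0.00892646]), 'grip_width': 0.9994582531955064}
side 42.97543591841175 257.05952196797944 194.95863355910075 [[ 0.94507774 -0.32645199 -0.01603641]
 [-0.2510786  -0.69371004 -0.67507475]
 [ 0.20925488  0.64202452 -0.73757503]] [-0.51268966  0.12793257  0.854203  ]
top 52.11392528439343 259.17518037310754 187.14730380991713 [[ 0.13213013 -0.99123167 -0.001185  ]
 [-0.96412869 -0.1282395  -0.23240161]
 [ 0.23021188  0.03184974 -0.97261919]] [-0.11735279  0.53744443  0.61603426]
```

View pics/side0.png

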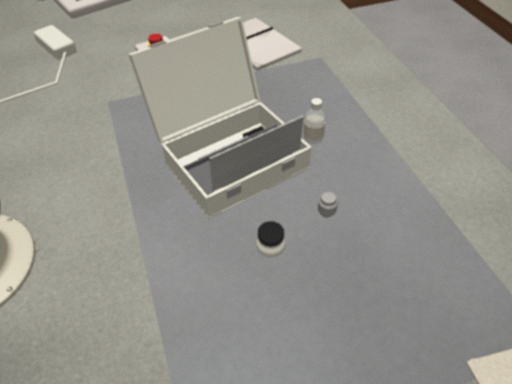

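View pics/top0.png

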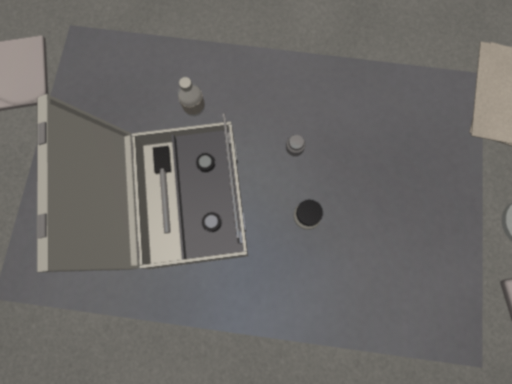

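```bash
cat > h.py <<'E'
import numpy as np,cv2
from bench import arm
def cam(n):
    d=arm.get_image(n);d["f"]=192/np.tan(np.radians(d["vfov"])/2);d["R"]=np.array(d["R"]);d["t"]=np.array(d["t"]);return d
def proj(d,X):
    c=d["R"]@np.array(X,float)+d["t"];return np.array([d["cx"]+d["f"]*c[0]/c[2],d["cy"]+d["f"]*c[1]/c[2]])
def ray(d,u,v,z):
    o=-d["R"].T@d["t"];r=d["R"].T@np.array([(u-d["cx"])/d["f"],(v-d["cy"])/d["f"],1]);return o+r*(z-o[2])/r[2]
def crop(d,x0,y0,x1,y1,k,fn):
    cv2.imwrite(fn,cv2.resize(d["img"][y0:y1,x0:x1,::-1],None,fx=k,fy=k,interpolation=cv2.INTER_CUBIC))
E
python3 - <<'E'
from h import *
t=cam("top");s=cam("side")
for d in(t,s):print(-d["R"].T@d["t"],d["f"])
crop(t,20,70,340,290,2.5,"pics/t1.png")
crop(s,120,10,350,260,2.4,"pics/s1.png")
print(proj(t,[.249,.49,.256]),proj(s,[.249,.49,.256]))
E
```

```text
[ 0.39185303 -0.06702273  0.72393063] 392.6670479042829
[ 0.33790658 -0.62703972  0.70818114] 487.72696951284354
[-249.94837536  343.3707947 ] [ 48.45332314 -16.43143551]
```

View pics/t1.png

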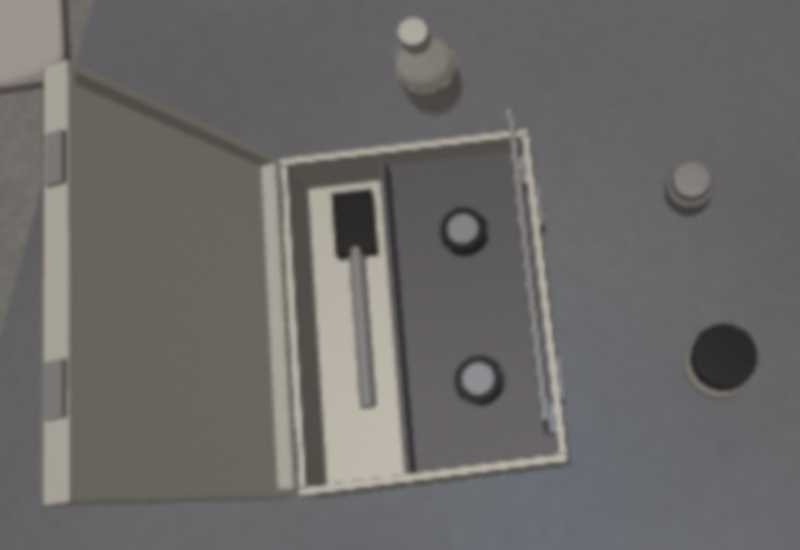

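View pics/s1.png

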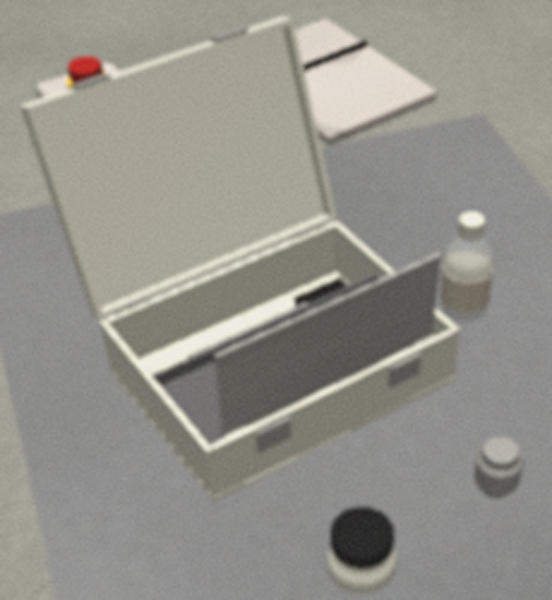

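```bash
cat > fit.py <<'E'
from h import *
from scipy.optimize import least_squares
t=cam("top");s=cam("side")
L=np.array([[-.12,.09,.06],[.12,.09,.06],[.12,-.09,.06],[-.12,-.09,.06]])
T=np.array([[140,267.2],[132,134],[230.8,122],[246.8,254]])
S=np.array([[162.9,143.3],[260.4,101.7],[310.4,145.4],[207.5,196.3]])
for p in T: print("T",ray(t,*p,.06).round(4))
for p in S: print("S",ray(s,*p,.06).round(4))
def W(q,l):
    c,a=np.cos(q[2]),np.sin(q[2]);return np.array([q[0]+c*l[0]-a*l[1],q[1]+a*l[0]+c*l[1],l[2]])
def R(q): return np.concatenate([np.concatenate([proj(t,W(q,l))-T[i],proj(s,W(q,l))-S[i]]) for i,l in enumerate(L)])
r=least_squares(R,[.5,.1,0]);q=r.x;print(q,r.fun.round(1))
def toT(u,v): return (20+u/2.5,70+v/2.5)
def toS(u,v): return (120+u/2.4,10+v/2.4)
def tri(a,b):
    def f(X): return np.concatenate([proj(t,X)-a,proj(s,X)-b])
    r=least_squares(f,[q[0],q[1],.1]);return r.x,np.abs(r.fun).max()
for n,a,b,z in(("cleaner cap top",(414,30),(472,219),.1),("obj top",(691,180),(501,450),.046),("pot top",(723,357),(362,535),.045)):
    print(n,tri(toT(*a),toS(*b)),ray(t,*toT(*a),z),ray(s,*toS(*b),z))
def loc(X):
    d=X[:2]-q[:2];c,a=np.cos(q[2]),np.sin(q[2]);return np.array([c*d[0]+a*d[1],-a*d[0]+c*d[1],X[2]])
for n,a,b in(("flap -x",(545,430),(216,355)),("flap +x",(509,113),(438,260)),("cov -x",(44,503),(25,105)),("cov +x",(45,63),(288,20))):
    X,e=tri(toT(*a),toS(*b));print(n,X,e,loc(X))
for n,a in(("e1",(463,229)),("e2",(478,379))): X=ray(t,*toT(*a),.046);print(n,loc(X))
E
python3 fit.py
```

```text
T [0.3877 0.1326 0.06  ]
T [0.6162 0.1943 0.06  ]
T [0.6624 0.0217 0.06  ]
T [ 0.4325 -0.04    0.06  ]
S [0.3901 0.1341 0.06  ]
S [0.6188 0.1956 0.06  ]
S [0.6647 0.027  0.06  ]
S [ 0.4368 -0.0355  0.06  ]
[0.52604913 0.07818539 0.26302137] [-0.9  0.4 -1.6  0.4 -0.8 -1.3 -0.2 -0.1 -0.2 -1.5  1.2  1.4  0.1 -0.7
 -1.1  2.1]
cleaner cap top (array([0.70935849, 0.10546555, 0.10073758]), np.float64(0.03282017971463347)) [0.70967493 0.1056714  0.1       ] [0.7098951  0.10638358 0.1       ]
obj top (array([ 0.6461576 , -0.1010691 ,  0.04570753]), np.float64(0.4081316497805574)) [ 0.64524245 -0.10097226  0.046     ] [ 0.64685262 -0.10115576  0.046     ]
pot top (array([ 0.51992946, -0.13823328,  0.04051151]), np.float64(0.4116444585772001)) [ 0.51834014 -0.13767375  0.045     ] [ 0.5194411  -0.14148913  0.045     ]
flap -x [ 0.44632343 -0.02842414  0.14371202] 2.6430389463353094 [-0.10470224 -0.08221448  0.14371202]
flap +x [0.64210901 0.02481361 0.13544148] 0.2150383699889744 [ 0.09819182 -0.08171174  0.13544148]
cov -x [0.36817046 0.20913667 0.22346124] 1.4742168329894696 [-0.11840181  0.16749605  0.22346124]
cov +x [0.60356281 0.27624755 0.21613736] 0.48869219031456623 [0.1263439  0.17109708 0.21613736]
e1 [ 0.05304093 -0.03526266  0.046     ]
e2 [-0.05681257 -0.03488037  0.046     ]
```

{"api": "step_arm", "payload": {
  "targets": [
    [0,0,-40,10,1],
    [0,0,-80,20,1],
    [0,0,-90,30,1],
    [0,0,-90,40,1],
    [0,0,-90,48,1],
    [0,0,-90,48,1]
  ]
}}

```text
t: 1.05
position: [0.249, 0.4904, 0.3462]
tool_rot: [0.991, 0.132, -0.0, 0.0]
contact_force: [0.8, 0.7, -0.4]
grip_width: 0.001
```

```bash
cat > st.py <<'E'
from h import *
from scipy.spatial.transform import Rotation as Ro
q=np.array([0.52605,0.07819,0.26302])
s=arm.sense();c,a=np.cos(q[2]),np.sin(q[2]);p=s["position"];d=p[:2]-q[:2]
M=Ro.from_quat(s["tool_rot"]).as_matrix()
print("t",s["t"],"case",[round(1000*v,1) for v in(c*d[0]+a*d[1],-a*d[0]+c*d[1])],"tipz",round(1000*(p[2]-.025),1),"xang",np.degrees(np.arctan2(M[1,0],M[0,0])).round(2),"tilt",M[2].round(3),"F",s["contact_force"].round(1),s["grip_width"].round(2),s["joints"].round(2))
E
python3 st.py
```

```text
Traceback (most recent call last):
  File "st.py", line 6, in <module>
    print("t",s["t"],"case",[round(1000*v,1) for v in(c*d[0]+a*d[1],-a*d[0]+c*d[1])],"tipz",round(1000*(p[2]-.025),1),"xang",np.degrees(np.arctan2(M[1,0],M[0,0])).round(2),"tilt",M[2].round(3),"F",s["contact_force"].round(1),s["grip_width"].round(2),s["joints"].round(2))
                                                                                                                                                                                                                                 ^^^^^^^^^^^^^^^^^^^^^
AttributeError: 'float' object has no attribute 'round'
```

{"api": "step_arm", "payload": {
  "targets": [
    [10,50,0,0,1],
    [25,110,0,0,1],
    [42,170,0,0,1],
    [60,230,0,0,1],
    [75,290,0,0,1],
    [90,350,0,0,1],
    [105,410,0,0,1],
    [125,470,0,0,1],
    [145,530,0,0,1],
    [160,570,0,0,1]
  ]
}}

```text
t: 2.3
position: [0.5527, -0.0208, 0.346]
tool_rot: [0.991, 0.132, -0.0, 0.0]
contact_force: [0.6, 1.0, 0.2]
grip_width: -0.001
```

```bash
sed -i 's/s\["grip_width"\].round(2)/s["grip_width"]/' st.py; python3 st.py
```

```text
t 2.3 case [np.float64(-0.0), np.float64(-102.5)] tipz 321.0 xang 15.21 tilt [-0.  0. -1.] F [0.6 1.  0.2] -0.0014116151837329065 [-0.04  0.15  0.43  1.84 -0.    1.27]
```

{"api": "step_arm", "payload": {
  "targets": [
    [0,33,20,0,1],
    [0,33,70,0,1],
    [0,33,120,0,1],
    [0,33,170,0,1],
    [0,33,194,0,1],
    [0,33,194,0,1]
  ]
}}

```text
t: 3.05
position: [0.5593, -0.0501, 0.1504]
tool_rot: [0.991, 0.133, -0.002, -0.0]
contact_force: [0.6, 0.2, 0.6]
grip_width: 0.003
```

```bash
python3 st.py; python3 - <<'E'
from h import *
s=cam("side");crop(s,60,0,380,260,2.4,"pics/s2.png")
s=cam("top");crop(s,20,70,340,290,2.4,"pics/t2.png")
E
```

```text
t 3.05 case [np.float64(-1.3), np.float64(-132.5)] tipz 125.4 xang 15.24 tilt [-0.003 -0.001 -1.   ] F [0.6 0.2 0.6] 0.002616242470852354 [-0.09  0.1  -0.01  1.46 -0.    1.22]
```

View pics/s2.png

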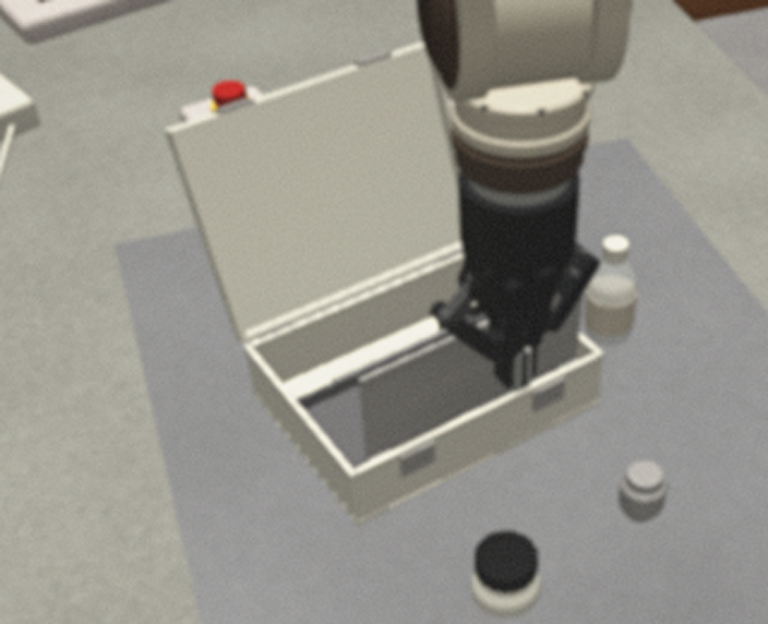

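View pics/t2.png

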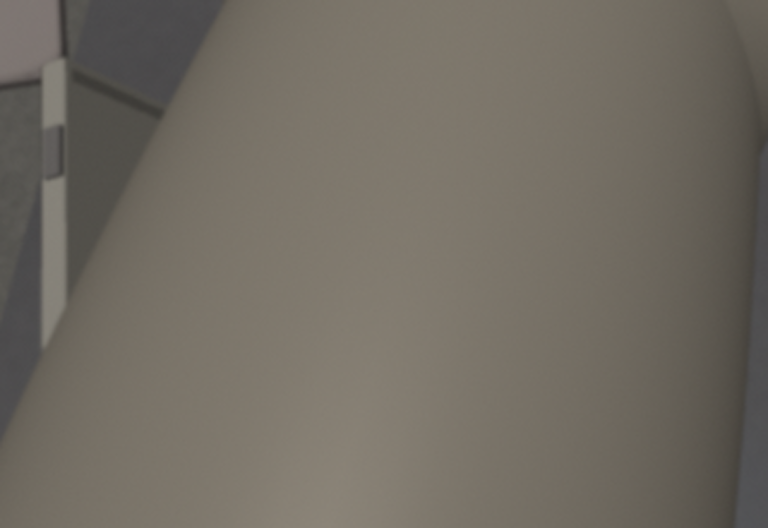

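{"api": "step_arm", "payload": {
  "targets": [
    [0,-25,0,0,1],
    [0,-44,0,0,1],
    [0,-55,1,0,1],
    [0,-64,2,0,1],
    [0,-74,6,0,1],
    [0,-83,10,0,1],
    [0,-91,16,0,1],
    [0,-99,22,0,1],
    [0,-106,30,0,1],
    [0,-111,37,0,1]
  ]
}}

```text
t: 4.4
position: [0.5313, 0.0574, 0.1146]
tool_rot: [0.991, 0.131, -0.0, -0.0]
contact_force: [0.0, -0.2, 1.4]
grip_width: -0.001
```

```bash
python3 st.py; python3 - <<'E'
from h import *
s=cam("side");crop(s,60,0,380,260,2.4,"pics/s3.png")
E
```

```text
t 4.4 case [np.float64(-0.3), np.float64(-21.4)] tipz 89.6 xang 15.09 tilt [-0. -0. -1.] F [ 0.  -0.2  1.4] -0.000583598082501686 [ 0.11  0.04 -0.14  1.38  0.    1.42]
```

View pics/s3.png

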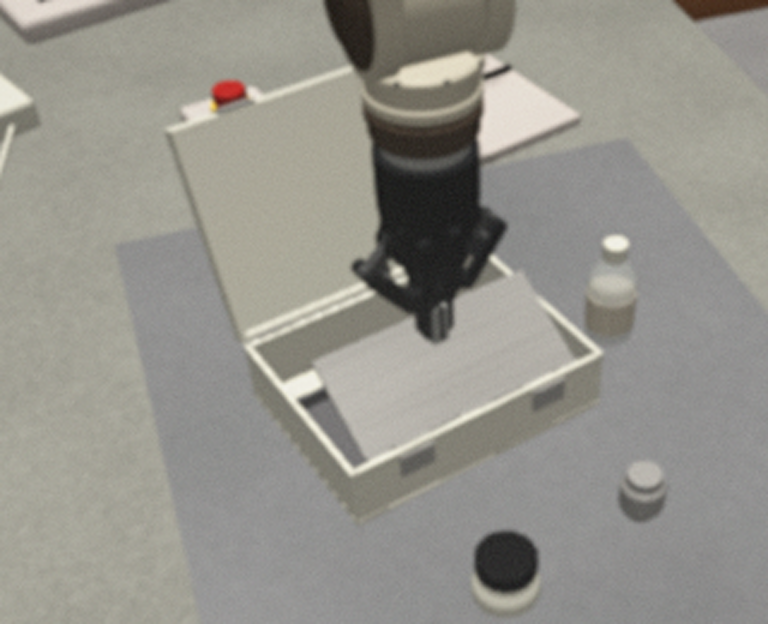

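{"api": "step_arm", "payload": {
  "targets": [
    [0,-3,8,0,1],
    [0,-5,16,0,1],
    [0,-6,22,0,1],
    [0,-6,27,0,1],
    [0,-6,31,0,1],
    [0,-6,34,0,1],
    [0,-6,36,0,1],
    [0,-6,37,0,1]
  ]
}}

```text
t: 5.45
position: [0.53, 0.0628, 0.079]
tool_rot: [0.991, 0.131, 0.0, 0.0]
contact_force: [-3.8, -0.6, 10.8]
grip_width: -0.001
```

```bash
python3 st.py; python3 - <<'E'
from h import *
s=cam("side");crop(s,60,0,380,260,2.4,"pics/s4.png")
E
```

```text
t 5.45 case [np.float64(-0.2), np.float64(-15.9)] tipz 54.0 xang 15.08 tilt [ 0.001  0.    -1.   ] F [-3.8 -0.6 10.8] -0.0013254956236497372 [ 0.12  0.05 -0.2   1.31 -0.    1.43]
```

View pics/s4.png

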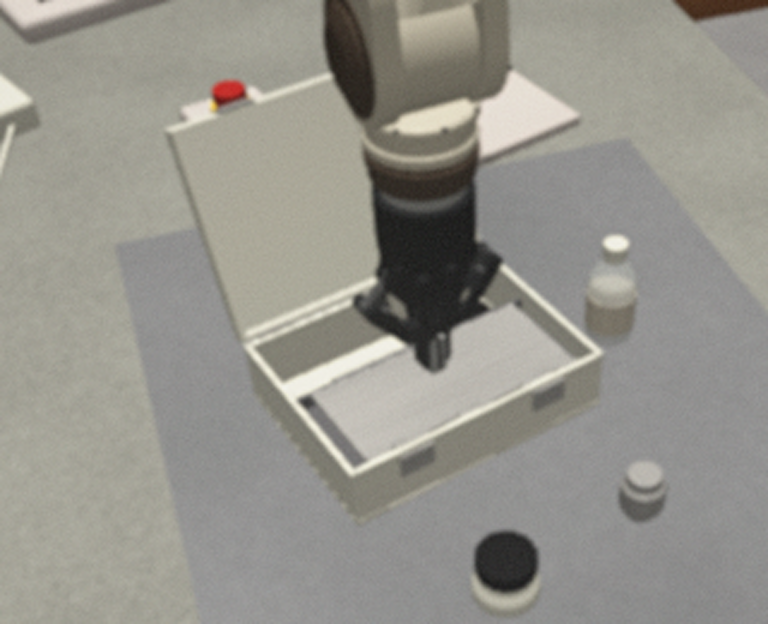

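{"api": "step_arm", "payload": {
  "targets": [
    [0,0,1,0,1],
    [0,0,1,0,1],
    [0,0,1,0,1],
    [0,0,-30,0,1],
    [0,0,-80,0,1],
    [0,0,-140,0,1],
    [0,0,-200,0,1],
    [0,0,-250,0,1],
    [0,0,-270,0,1],
    [0,0,-270,0,1]
  ]
}}

```text
t: 6.75
position: [0.5305, 0.0628, 0.3496]
tool_rot: [0.991, 0.131, 0.001, 0.0]
contact_force: [0.7, -0.1, -0.6]
grip_width: 0.0
```

{"api": "step_arm", "payload": {
  "targets": [
    [0,-40,0,0,1],
    [0,-90,0,0,1],
    [0,-150,0,0,1],
    [0,-200,0,0,1],
    [0,-240,0,0,1],
    [0,-265,0,0,1],
    [0,-265,0,0,1]
  ]
}}

```text
t: 7.62
position: [0.4603, 0.3199, 0.3462]
tool_rot: [0.991, 0.132, -0.001, 0.001]
contact_force: [0.3, -0.8, -1.9]
grip_width: 0.002
```

```bash
python3 st.py; python3 - <<'E'
from h import *
s=cam("side");crop(s,60,0,380,260,2.4,"pics/s5.png")
s=cam("top");crop(s,20,70,340,290,2.4,"pics/t5.png")
E
```

```text
t 7.625 case [np.float64(-0.6), np.float64(250.5)] tipz 321.2 xang 15.22 tilt [-0.003  0.001 -1.   ] F [ 0.3 -0.8 -1.9] 0.0024038464705816807 [0.61 0.17 0.45 1.85 0.   1.91]
```

View pics/s5.png

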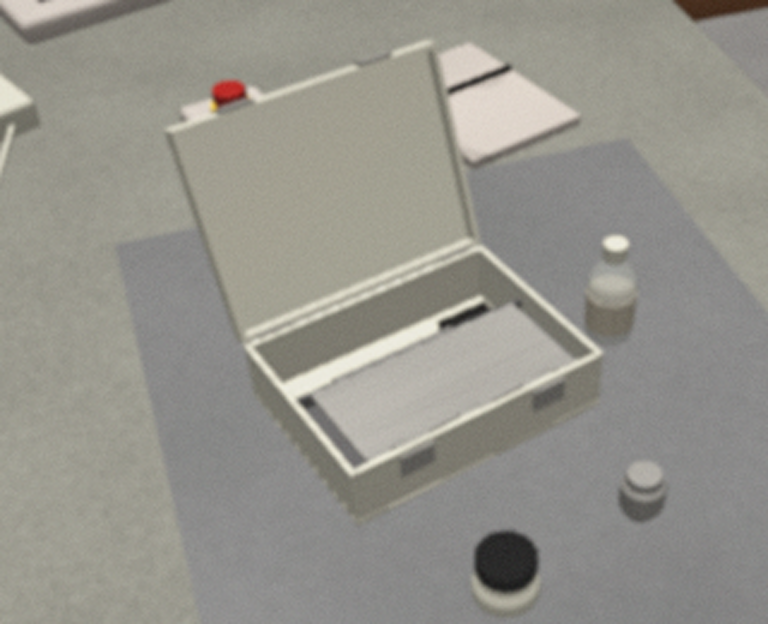

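View pics/t5.png

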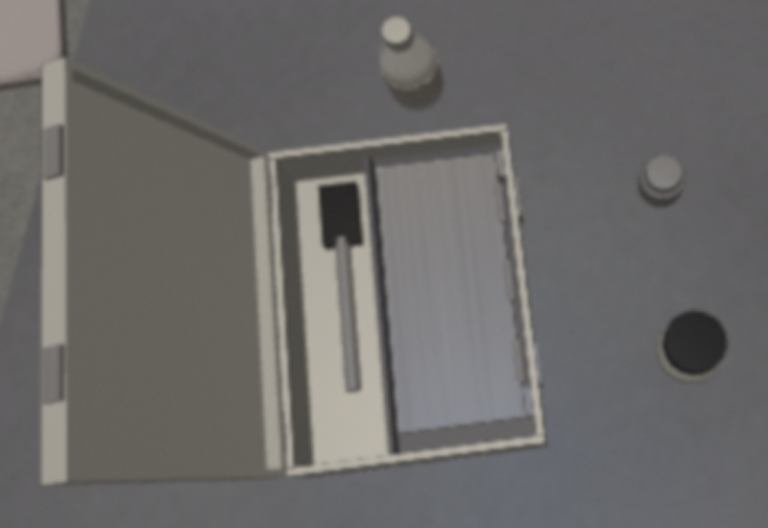

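{"api": "step_arm", "payload": {
  "targets": [
    [0,0,40,0,1],
    [0,0,80,0,1],
    [0,0,110,0,1],
    [0,0,116,0,1],
    [0,20,116,0,1],
    [0,40,116,0,1],
    [0,50,116,0,1],
    [0,60,116,0,1],
    [0,70,116,0,1],
    [0,70,116,0,1]
  ]
}}

```text
t: 8.98
position: [0.4794, 0.2506, 0.2325]
tool_rot: [0.991, 0.131, 0.0, -0.0]
contact_force: [-0.2, 0.5, -0.1]
grip_width: 0.002
```

```bash
python3 st.py; python3 - <<'E'
from h import *
s=cam("side");crop(s,60,0,380,260,2.4,"pics/s6.png")
E
```

```text
t 8.975 case [np.float64(-0.2), np.float64(178.6)] tipz 207.5 xang 15.05 tilt [ 0. -0. -1.] F [-0.2  0.5 -0.1] 0.001877696753895725 [ 0.48  0.06  0.1   1.61 -0.    1.79]
```

View pics/s6.png

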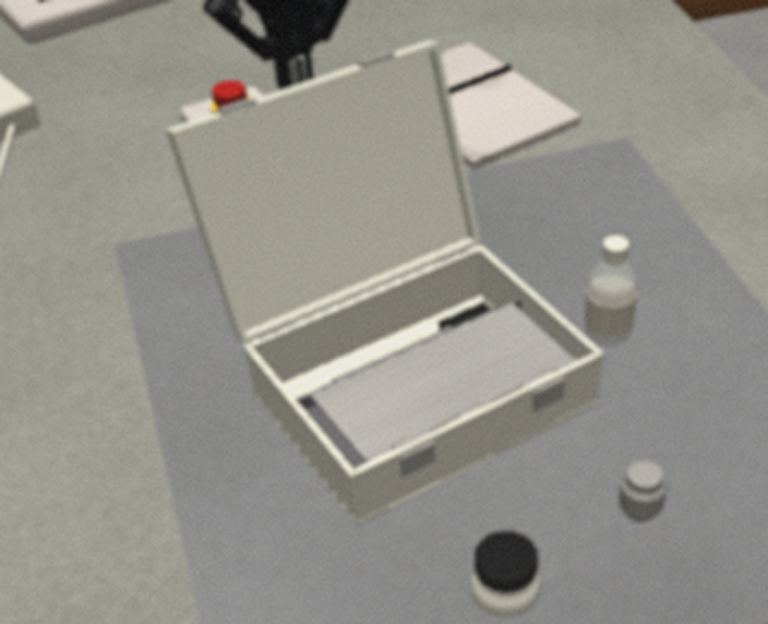

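{"api": "step_arm", "payload": {
  "targets": [
    [0,12,0,0,1],
    [0,24,0,0,1],
    [0,36,0,0,1],
    [0,48,0,0,1],
    [0,60,0,0,1],
    [0,73,0,0,1],
    [0,86,0,0,1],
    [0,99,0,0,1],
    [0,112,1,0,1],
    [0,112,1,0,1]
  ]
}}

```text
t: 10.28
position: [0.5086, 0.1418, 0.2311]
tool_rot: [0.991, 0.131, -0.0, 0.0]
contact_force: [-0.2, -0.7, -0.7]
grip_width: -0.002
```

```bash
python3 st.py; python3 - <<'E'
from h import *
s=cam("side");crop(s,60,0,380,260,2.4,"pics/s7.png")
E
```

```text
t 10.275 case [np.float64(-0.3), np.float64(65.9)] tipz 206.1 xang 15.0 tilt [-0.     0.001 -1.   ] F [-0.2 -0.7 -0.7] -0.0018355629540179259 [ 0.27  0.03  0.06  1.61 -0.    1.58]
```

View pics/s7.png

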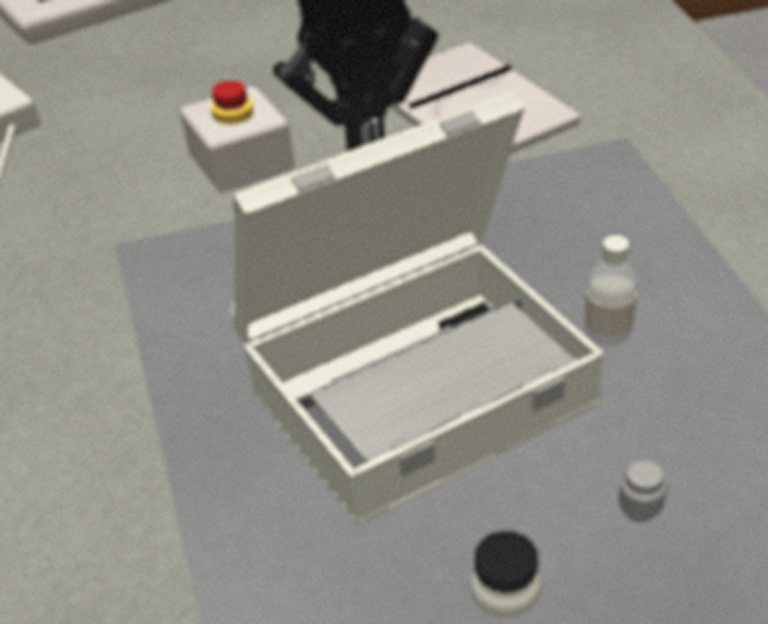

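{"api": "step_arm", "payload": {
  "targets": [
    [0,12,3,0,1],
    [0,24,7,0,1],
    [0,36,13,0,1],
    [0,47,19,0,1],
    [0,58,27,0,1],
    [0,68,36,0,1],
    [0,77,45,0,1],
    [0,86,55,0,1],
    [0,93,66,0,1],
    [0,100,78,0,1]
  ]
}}

```text
t: 11.58
position: [0.5345, 0.0459, 0.1525]
tool_rot: [0.991, 0.131, -0.0, 0.0]
contact_force: [0.3, 0.8, 1.0]
grip_width: 0.001
```

```bash
python3 st.py; python3 - <<'E'
from h import *
s=cam("side");crop(s,60,0,380,260,2.4,"pics/s8.png")
E
```

```text
t 11.575 case [np.float64(-0.3), np.float64(-33.4)] tipz 127.5 xang 15.08 tilt [-0.  0. -1.] F [0.3 0.8 1. ] 0.0013941964046021078 [ 0.09  0.04 -0.07  1.46 -0.    1.39]
```

View pics/s8.png

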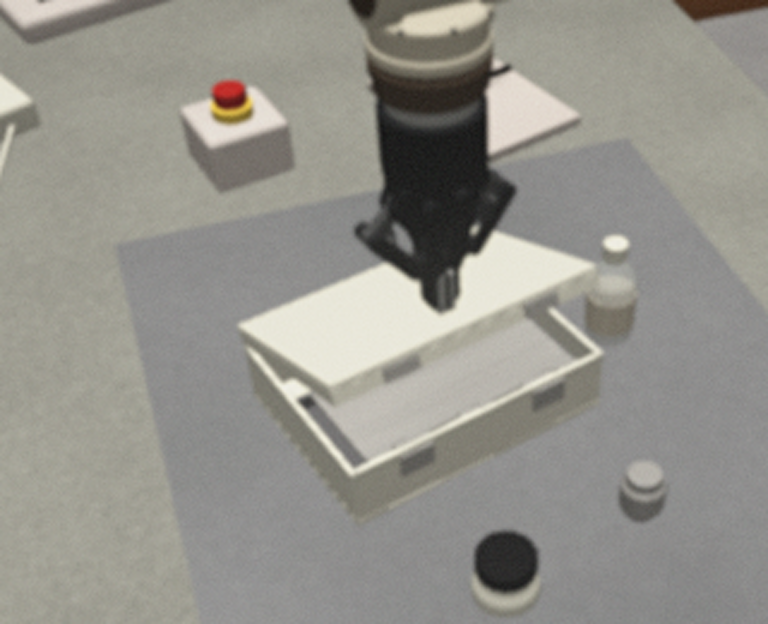

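{"api": "step_arm", "payload": {
  "targets": [
    [0,6,11,0,1],
    [0,10,22,0,1],
    [0,12,30,0,1],
    [0,14,38,0,1],
    [0,15,43,0,1],
    [0,15,47,0,1],
    [0,15,49,0,1],
    [0,15,50,0,1],
    [0,15,51,0,1],
    [0,15,51,0,1]
  ]
}}

```text
t: 12.88
position: [0.5383, 0.0319, 0.1034]
tool_rot: [0.991, 0.131, 0.0, 0.0]
contact_force: [-3.6, -0.4, 7.6]
grip_width: -0.002
```

```bash
python3 st.py; python3 - <<'E'
from h import *
s=cam("side");crop(s,60,0,380,260,2.4,"pics/s9.png")
E
```

```text
t 12.875 case [np.float64(-0.2), np.float64(-47.9)] tipz 78.4 xang 15.09 tilt [ 0.001  0.    -1.   ] F [-3.6 -0.4  7.6] -0.0020669866073328496 [ 0.06  0.06 -0.15  1.36 -0.    1.37]
```

View pics/s9.png

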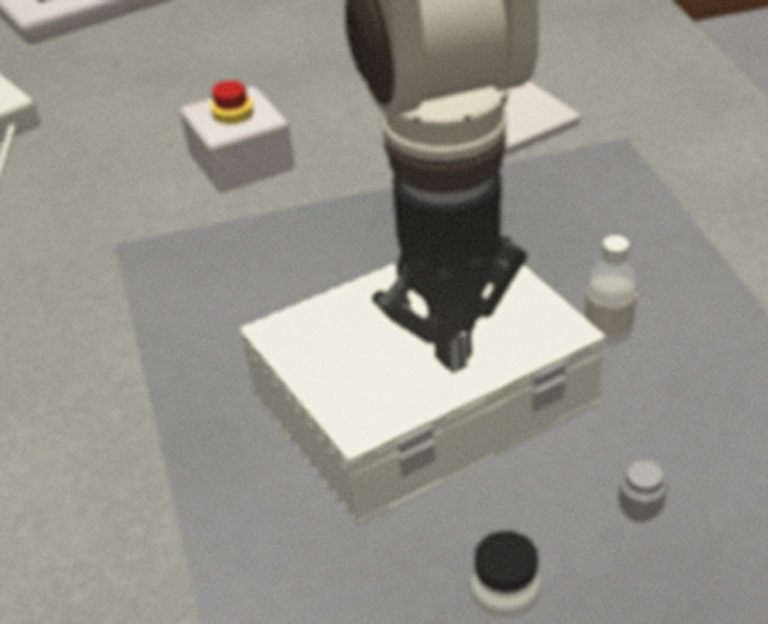

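Shut at the expected 78 mm. I'll press slightly harder and hold briefly, then lift away.

{"api": "step_arm", "payload": {
  "targets": [
    [0,0,1,0,1],
    [0,0,2,0,1],
    [0,0,2,0,1],
    [0,0,2,0,1]
  ]
}}

```text
t: 13.42
position: [0.5384, 0.0319, 0.1032]
tool_rot: [0.991, 0.131, 0.001, 0.0]
contact_force: [-8.7, -0.0, 23.6]
grip_width: -0.0
```

{"api": "step_arm", "payload": {
  "targets": [
    [0,0,-20,0,1],
    [0,0,-60,0,1],
    [0,0,-120,0,1],
    [0,0,-180,0,1],
    [0,0,-220,0,1],
    [0,0,-220,0,1],
    [0,0,-220,0,1]
  ]
}}

```text
t: 14.3
position: [0.5383, 0.032, 0.3196]
tool_rot: [0.991, 0.131, -0.0, -0.0]
contact_force: [0.1, 0.0, -0.1]
grip_width: -0.002
```

```bash
python3 st.py; python3 - <<'E'
from h import *
s=cam("side");crop(s,60,0,380,260,2.4,"pics/s10.png")
E
```

```text
t 14.3 case [np.float64(-0.2), np.float64(-47.8)] tipz 294.6 xang 15.09 tilt [-0.001 -0.    -1.   ] F [ 0.1  0.  -0.1] -0.0018452094325307387 [0.06 0.1  0.31 1.79 0.   1.37]
```

View pics/s10.png

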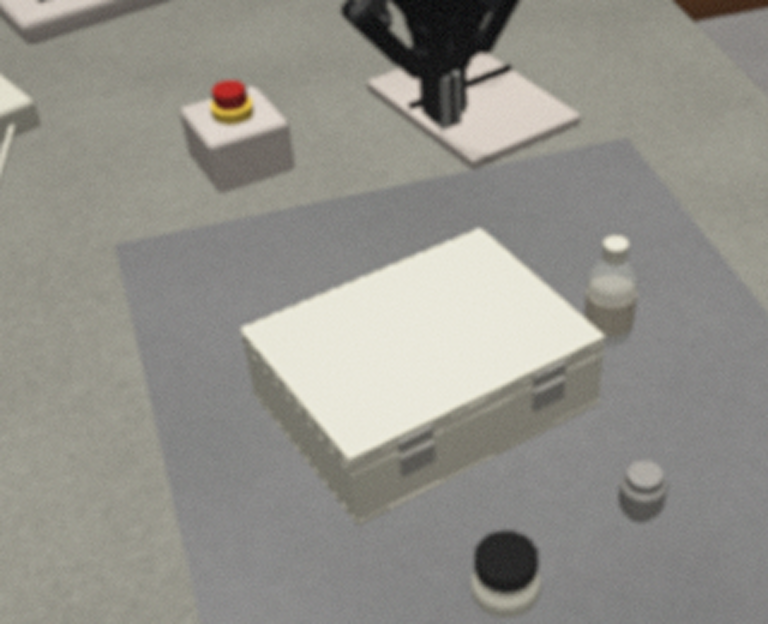

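The cover is shut, with its front edge meeting the rim around (350,455) to (600,340). The bystanders are where they were, and the gripper is clear above.

```bash
python3 -c "
from bench import arm
print(arm.job_done())"
```

```text
the job is handed in; nothing more can be done
None
```

The eyepiece case is closed and the job is handed in, at about 14 s on the robot's clock; no verdict is reported.

- **Flap:** I pushed it down with the shut fingertips. It met its stop with the tips at 54.0 mm, as expected for flat, at about 11 N. The pictures showed it still flat after I lifted away.
- **Cover:** I swung it over from behind at roughly 0.7 rad/s and pressed it shut. It stopped with the tips at about 78 mm, matching the shut height, and I held it at 24 N. It stayed shut after release.
- **Surroundings:** The cleaner, objective and pot look unmoved in the last picture, and the gripper was clear with no contact force.
- **Not checked:** The eyepieces were hidden once the flap was down, so I could not look at them again. The flap going fully flat suggests they were still in their wells.

No check failed or disagreed.

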